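# Clamp the key rail in the screw clamp on the hall shelf

## Task

Lay the pegged key rail, pegs up, across the sprung bed of the screw clamp, square to the clamp and with its middle under the pad, and let go of it. Then wind the crank clockwise until the pad meets the rail and snug it down until the bed has sunk about half of its travel, never bottoming it, and let go. Leave the other things on the shelf where they are.

Things in the scene. Friction and masses are not known exactly. Their poses are not given: they have to be found in the camera images.
- clamp: Dark steel C-frame screw clamp, fixed to the shelf on its left or right half, turned up to 20 degrees. Origin: on the vertical screw axis at shelf level, z up. Base plate 12 mm thick, x -39 to 86 mm, y -55 to 55 mm. Column at the back: x 53 to 83 mm, y -18 to 18 mm. The throat is open to -x and both sides: the rail goes in from -x, lying along y, its ends sticking out at both sides.
- frame_tip (a point): Lower front edge of the clamp's overhead arm, 122 mm above the shelf, 23 mm in front (-x) of the screw axis. The arm is 36 mm wide, its top at 150 mm; it carries the nut, a boss of radius 21 mm round the screw axis, 114 to 154 mm above the shelf.
- rail: The work: dark-stained ash key rail 260 mm long (its y) x 44 mm wide (x) x 20 mm thick, about 0.26 kg, lying on its back; four steel pegs (14 mm heads, 26 mm tall to the end) stand on its upper face at x = 0, y = -70, -35, 35 and 70 mm. The middle and the last 50 mm at either end are bare. Origin: centre of its underside, z up. The same either way round. Once in place its origin is on the screw axis.
- bed_top (a point): Centre of the top of the clamp's sprung pale wooden bed (60 mm in the clamp's x, 90 mm in y, 14 mm thick), on the screw axis, 50 mm above the shelf when empty. It sinks straight down on its spring.
- bed (a joint): How far the bed has sunk, m: 0 empty, 0.016 bottomed out; its spring takes 2.5 N per mm (about 1 mm under the rail's weight alone).
- screw: The screw with its round pad (32 mm across, 10 mm thick) at the lower end; moves straight down as the crank is wound and carries the crank. Origin: centre of the pad's lower face.
- pad (a point): Centre of the pad's lower face, on the screw axis: 100 mm above the shelf with the crank at 0, so 50 mm above the empty bed; 37 to 50 mm at the start. The rail, 20 mm thick, goes between.
- crank (a joint): Crank angle, rad, 0 to 18.06; grows when wound clockwise seen from above, which lowers pad, screw and crank by 16 mm a turn (2.5465 mm per rad). Starts at 0 to 5. At 0 the crank arm points to the clamp's -x. Stiff thread: about 2.7 N at the knob turns it freely, rising to about double as the pad presses harder; it stays where it is left.
- knob (a point): Grip point of the crank's upright knob: on its axis, half way up, 45 mm from the screw axis, 232 mm above the shelf with the crank at 0. The knob is a black cylinder 20 mm across, 40 mm tall, that spins freely on the 10 mm thick crank arm just under it, so a fixed wrist can carry it round the circle. Nothing on the clamp is higher than the crank arm but the knob.
- kettlebell: Bystander: grey kettlebell, 145 mm across, 210 mm tall; origin under its centre.
- pushup: Bystander: blue push-up handle, 180 mm (its y) x 100 mm, 120 mm tall; origin under its centre.
- shaker: Bystander: green shaker cup with lid, 94 mm across, 185 mm tall; origin under its centre.
- tray: Bystander: steel key tray 100 x 180 (y) x 22 mm; origin under its centre.
- batten: Bystander: plain dark-stained batten without pegs, 28 x 200 (y) x 12 mm; not the work. Origin under its centre.
- tin: Bystander: flat round metal tin, 54 mm across, 24 mm tall; origin under its centre.
- tape: Bystander: grey tape measure 52 x 44 x 30 mm; origin under its centre.
- can: Bystander: plain metal can 48 mm across, 140 mm tall; origin under its centre.

How it is judged:
On the way, in this order (a step that is already met when the one before it is completed fails the run):
1. the rail lies pegs up across the sprung bed, its middle under the raised pad, and has been let go (x of rail in the frame of clamp between -0.014 and 0.014 m and y of rail in the frame of clamp between -0.02 and 0.02 m and angle between the y axis of rail and the y axis of clamp, either way round below 0.17 rad and angle between rail's own z axis and vertical below 0.15 rad and z of rail in the frame of bed_top between -0.004 and 0.004 m and contact force between each of the fingers, screw and rail below 0.1 N and linear speed of rail below 0.02 m/s), for 0.2 s.
2. the pad has been wound down onto the rail (contact force between screw and rail above 3 N), for 0.1 s.
At the end, for the whole second after the job is handed in: The rail rests pegs up on the bed, within 14 mm across and 20 mm along of centred under the pad and within 0.17 rad (10 degrees) of square; the pad presses on it with over 6 N, and the bed has sunk 4.5 to 12 mm of its 16 mm; the rail is at rest (x of rail in the frame of clamp between -0.014 and 0.014 m and y of rail in the frame of clamp between -0.02 and 0.02 m and angle between the y axis of rail and the y axis of clamp, either way round below 0.17 rad and angle between rail's own z axis and vertical below 0.15 rad and z of rail in the frame of bed_top between -0.004 and 0.004 m and value of joint bed between 0.0045 and 0.012 m and contact force between screw and rail above 6 N and linear speed of rail below 0.01 m/s); the robot touches nothing.
It fails at once if the bed is bottomed out (sunk over 15 mm) (value of joint bed above 0.015 m).
It fails at once if another thing on the shelf is moved by more than 30 mm (distance of any of kettlebell, pushup, shaker, tray, batten, tin, tape, can from where it was at the start of the episode above 0.03 m).
It also fails if it takes over 70 s, if anything falls off the work surface, if the arm or the gripper's body presses on something with over 40 N, if the wrist force passes 120 N, or if a joint passes its speed limit or range.

## Robot

A 7-joint arm with a two-finger parallel gripper is mounted at the origin on the work surface. World frame = base frame: x ahead of the robot, y to its left, z up, the work surface at z = 0. Lengths are in m, angles in rad, forces in N, time in s.
With the tool pointing down it reaches from about 0.425 to 0.925 m from the base axis. Payload 6.8 kg.
Tool frame: the origin (TCP) lies midway between the tips of the shut fingers; the grasp point (between the pads) lies 19 mm behind it; x points along the fingers, y is the direction in which the jaws open and shut, and the axes are right-handed (so a half turn about x gives the same grasp; the last joint's range is limited). The gripper opens to 85 mm and grips with 20 to 120 N. Pads are 22 mm wide; open, the fingers measure 114 mm over their backs; the gripper's body (76 mm by 85 mm) begins 54 mm behind the grasp point. The pads swing forward as they close: fully open they stand 13 mm farther back than shut.
Start: joints at [-1.427, 0.477, 0.022, 1.555, -0.011, 1.109, -0.083], TCP at [0.168, 0.654, 0.231] pointing down, gripper open.
Joint ranges: [-2.96, 2.96], [-0.34, 2.1], [-1.41, 1.46], [0.24, 2.44], [-1.37, 4.51], [0.17, 1.92], [-2.96, 2.96]. Speed limits (rad/s): [2.39, 2.39, 3.14, 3.14, 3.14, 3.14, 3.14].

## Interface

Orientations are given as a rotation vector (axis times angle).
In Python, from bench import r, viewer, nets gives the robot as it stands.
- The arm moves only by the shell command python3 -m pendant 'ROWS' [FORCE]. ROWS is JSON, one flat list of numbers, 5 for each row, row after row: the finger opening in mm, from 0 to 85.4, then the shift along the tool's x, y, z in mm, then the turn about the tool's x in rad. A call has 1 to 20 rows; each row shifts and turns the commanded pose from where the row before left it, along the tool's axes as they then stand; what a row does not reach is not made up. A row lasts 1/8 s, in which the tool goes at most 62.5 mm and 10.7 degrees, less where a joint would pass 70% of its speed; a pose out of reach is approached as far as the arm can. A call with a gripper value outside its range is refused whole. The fingers move at their own pace and stop on an object; FORCE is the grip in N (left out, the last holds). Time passes only in rows, so rows that do not move let the fingers close. It gives the time, the measured TCP pose, the force and the opening at its end, in the units of the state.
- r.get_obs(): the state, without advancing time (a new reading comes with each control period).
- viewer.grab_frame(name): name is "scene" or "side" or "wrist"; returns (picture, depth): 480x640x3 uint8, red, green, blue; 480x640 float32, m along the optical axis (not along the pixel's ray), 0 where there is no reading.
- viewer.calibration(name): a dict with "mtx" (3x3 intrinsics, pixels), "world_to_cam" (4x4, takes a point from world to camera coordinates). Camera axes: x right, y up, looking along -z (the intrinsics and any distortion apply to the point x, -y, -z); pixel columns grow to the right and rows downward; lengths in m; the calibration is good to about 2 mm. The wrist camera is an equidistant fisheye: a pixel r from the principal point sees the ray r / f radians off the axis. A picture is of the moment at which its call begins: read the wrist's pose just before it. calibration takes no time and is no camera call; for the wrist camera it gives the pose at the moment of the call.
- r.hand_in(): hands the job in, once; it reports no verdict.
Trained networks look in the newest picture that a camera, given by its name, has taken for a name from the list of things; names that differ only in an ending like _2 or _b are one class to them, and where a whole thing is asked for, a point or a joint stands for the part that bears it (a point fixed in the world has none). Each returns a list of dicts, best first, with "score" (0 to 1); they miss things now and then, are a little off and sometimes report something else, mostly with a low value. They report only what shows in the picture. A call takes as long as a camera call.
- nets.look_for(name, camera): "location" ([x, y, z] in m, in world coordinates, good to about 4 mm: the middle of the surface that is visible of it).
- nets.silhouettes(name, camera): "mask" (480x640 bool, what is visible of it).
The state is a dict: "clock": time; "joints": joint angles; "qvel": joint speeds; "tau": joint torques, N m; "tcp_pos": TCP position; "orientation": TCP orientation; "contact_force": force on the tool from outside, world axes, zero at the start; "moment": the same for the moment, N m; "grip_width": finger opening in m.
Only numpy, scipy, OpenCV 4.12 (cv2) and the standard library are available. Lean on these libraries where they do the work, as an engineer would, in place of code of your own. Each camera call takes 0.05 s, during which the arm holds its last target. There are 200 camera calls.

## Working session

There is one attempt and no reset: what is moved stays moved. The work goes in short steps, Python scripts to look and compute and a shell command to move; the robot and the scene stay as the last step left them, time stands still between calls to the robot, and variables do not carry over. Pictures are saved under pics/ and viewed, about 8 in all and at most 12, crops included, and the job is handed in when it is done.

```bash
ls; mkdir -p pics; cat > h.py <<'E'
import numpy as np, cv2
from bench import r, viewer, nets
from scipy.spatial.transform import Rotation as R
def snap(cam, fn=None):
    p,d=viewer.grab_frame(cam)
    if fn: cv2.imwrite('pics/'+fn, p[:,:,::-1])
    return p,d
def cloud(cam,d,mask):
    c=viewer.calibration(cam);K=np.array(c['mtx']);T=np.linalg.inv(np.array(c['world_to_cam']))
    v,u=np.nonzero(mask&(d>0)); z=d[v,u]
    P=np.c_[(u-K[0,2])/K[0,0]*z,-(v-K[1,2])/K[1,1]*z,-z]
    return P@T[:3,:3].T+T[:3,3]
E
python3 - <<'E'
from h import *
o=r.get_obs();print(o['tcp_pos'],o['orientation'],R.from_rotvec(o['orientation']).as_matrix().round(3).tolist(),o['clock'])
for cam in ['scene','side']:
    p,d=snap(cam,cam+'0.png');print(cam,viewer.calibration(cam))
    for n in ['clamp','rail','bed_top','knob','pad','frame_tip','batten','kettlebell','pushup','shaker','tray','tin','tape','can']:
        print(n,[(np.round(x['location'],3).tolist(),round(x['score'],2)) for x in nets.look_for(n,cam)[:2]])
print(r.get_obs()['clock'])
E
```

```text
pics
[0.16806372 0.65311006 0.2303183 ] [ 0.196229    1.5618146  -0.19915046] [[-0.0, 0.249, 0.968], [-0.002, 0.968, -0.249], [-1.0, -0.002, 0.0]] 0.0
scene {'mtx': array([[591.30106318,   0.        , 315.78400418],
       [  0.        , 591.30106318, 243.11666505],
       [  0.        ,   0.        ,   1.        ]]), 'world_to_cam': array([[-0.4104446 ,  0.91188033,  0.00307997,  0.25843384],
       [-0.6189817 , -0.28108568,  0.73338427,  0.25430879],
       [ 0.66962443,  0.29910717,  0.67980734, -2.06159755],
       [ 0.        ,  0.        ,  0.        ,  1.        ]])}
clamp [([0.594, -0.192, 0.055], 0.7), ([0.747, -0.237, 0.005], 0.63)]
rail [([0.572, 0.252, 0.016], 0.59)]
bed_top [([0.551, -0.196, 0.046], 0.71)]
knob [([0.572, 0.007, 0.023], 0.71), ([0.548, -0.182, 0.212], 0.62)]
pad [([0.751, 0.261, 0.006], 0.63), ([0.549, -0.21, 0.206], 0.57)]
frame_tip [([0.589, -0.198, 0.053], 0.61)]
batten [([0.75, 0.258, 0.009], 0.98), ([0.591, -0.196, 0.053], 0.21)]
kettlebell [([0.606, -0.504, 0.113], 0.72)]
pushup [([0.478, 0.465, 0.097], 0.75)]
shaker [([0.811, 0.009, 0.152], 0.81)]
[... 611 characters left out ...]
lamp [([0.573, -0.19, 0.052], 0.7)]
rail [([0.564, 0.266, 0.024], 0.82)]
bed_top [([0.551, -0.205, 0.049], 0.95), ([0.74, -0.254, 0.006], 0.62)]
knob [([0.539, -0.175, 0.222], 0.63)]
pad [([0.546, -0.206, 0.208], 0.68)]
frame_tip [([0.572, -0.186, 0.052], 0.75)]
batten [([0.746, 0.272, 0.012], 0.58), ([0.549, -0.204, 0.203], 0.27)]
kettlebell [([0.587, -0.486, 0.11], 0.96)]
pushup [([0.473, 0.437, 0.114], 0.59), ([0.538, -0.174, 0.224], 0.18)]
shaker [([0.771, 0.027, 0.123], 0.56), ([0.572, -0.192, 0.05], 0.54)]
tray [([0.745, -0.258, 0.009], 0.98)]
tin [([0.565, 0.02, 0.025], 0.89), ([0.554, -0.203, 0.049], 0.44)]
tape [([0.415, 0.012, 0.024], 0.63)]
can [([0.461, -0.435, 0.082], 0.61)]
1.5
```

View pics/scene0.png

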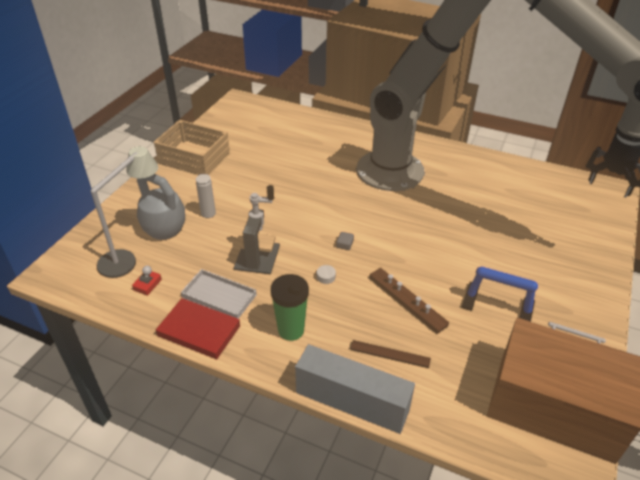

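View pics/side0.png

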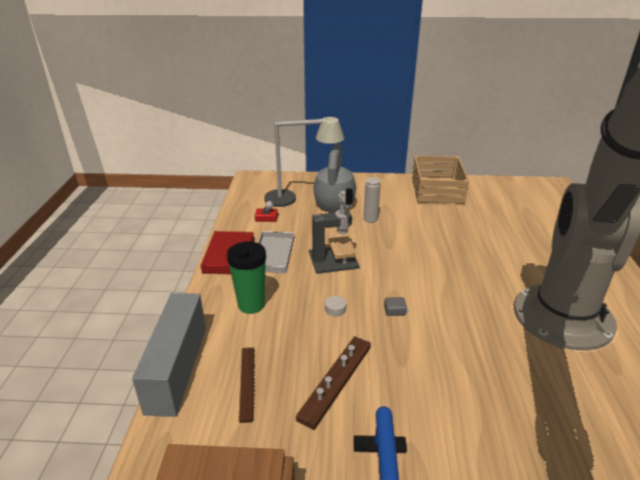

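```bash
python3 - <<'E'
from h import *
def rect(P):
    q=P[:,:2].astype(np.float32)*1000
    return cv2.minAreaRect(q)
for cam in ['scene','side']:
    p,d=snap(cam)
    for n in ['rail','clamp','knob','pad','bed_top']:
        for m in nets.silhouettes(n,cam)[:2]:
            P=cloud(cam,d,m['mask'])
            print(cam,n,round(m['score'],2),m['mask'].sum(),P.mean(0).round(3),P.min(0).round(3),P.max(0).round(3),end=' ')
            if n=='rail':
                t=P[(P[:,2]>.013)&(P[:,2]<.026)];print('railtop',rect(t),np.median(t[:,2]),t.mean(0),end='')
            if n=='clamp':
                for lo,hi in[(.004,.018),(.04,.056),(.143,.157),(.18,.215),(.215,.26)]:
                    t=P[(P[:,2]>lo)&(P[:,2]<hi)&(np.hypot(P[:,0]-.57,P[:,1]+.2)<.13)]
                    if len(t)>10: print('\n  ',lo,len(t),rect(t),t.mean(0).round(4),end='')
            print()
E
```

```text
scene rail 0.59 1513 [0.569 0.246 0.018] [ 0.473  0.115 -0.009] [0.639 0.365 0.052] railtop ((561.281982421875, 240.68093872070312), (261.65045166015625, 50.91244888305664), 63.93184280395508) 0.018666552854594398 [0.56698725 0.24616012 0.01866273]
scene clamp 0.77 2115 [ 0.591 -0.2    0.085] [ 0.352 -0.331 -0.007] [ 0.654 -0.143  0.25 ] 
   0.004 604 ((581.5078125, -213.35833740234375), (126.05394744873047, 111.72576904296875), 15.522564888000488) [ 0.597  -0.1985  0.0105]
   0.04 311 ((581.5553588867188, -211.95590209960938), (119.97172546386719, 90.0681381225586), 13.574830055236816) [ 0.5694 -0.199   0.0481]
   0.143 315 ((589.3382568359375, -211.18496704101562), (105.40570068359375, 40.94813537597656), 14.471053123474121) [ 0.5934 -0.2085  0.1493]
   0.18 172 ((550.1008911132812, -201.94204711914062), (28.903396606445312, 63.90177917480469), 25.983306884765625) [ 0.5556 -0.2057  0.2034]
   0.215 96 ((547.345947265625, -197.5733642578125), (27.223445892333984, 63.567596435546875), 10.451786041259766) [ 0.5458 -0.1791  0.2337]
scene knob 0.5 237 [ 0.543 -0.194  0.211] [ 0.282 -0.3
[... 670 characters left out ...]
.09188461303711), 14.035046577453613) [ 0.5837 -0.2029  0.1507]
   0.18 100 ((548.7267456054688, -195.48764038085938), (16.378238677978516, 69.7892837524414), 24.07755470275879) [ 0.5515 -0.1977  0.2033]
   0.215 131 ((543.2854614257812, -195.7032470703125), (20.60653305053711, 65.69705200195312), 15.155287742614746) [ 0.5404 -0.1769  0.2333]
side knob 0.66 199 [ 0.543 -0.185  0.221] [ 0.528 -0.526  0.002] [ 0.565 -0.163  0.252] 
side pad 0.67 244 [ 0.547 -0.19   0.205] [ 0.531 -0.228  0.101] [ 0.565 -0.163  0.25 ] 
side pad 0.18 2580 [ 0.575 -0.199  0.083] [ 0.504 -0.501 -0.004] [ 0.65  -0.141  0.252] 
side bed_top 0.7 448 [ 0.551 -0.21   0.05 ] [ 0.516 -0.341  0.003] [ 0.588 -0.166  0.056]
```

The scene picture shows the rail with its 4 pegs at about (408,300) and the plain batten at (390,353). The clamp is at (257,235) with its knob at (270,192), the kettlebell at (160,215) and the can at (205,196). The side view agrees.

The clamp yaw is about 14° and its origin about (0.554, -0.2165). The crank arm points to the clamp's +y, so I'll grip the rail by the end that will go to clamp -y.

```bash
python3 -m pendant '[85,0,-33.3,38.6,0,85,0,-33.3,38.6,0,85,0,-33.3,38.6,0,85,0,-33.3,38.6,0,85,0,-33.3,38.6,0,85,0,-33.3,38.6,0,85,0,-33.3,38.6,0,85,0,-33.3,38.6,0,85,0,-33.3,38.6,0,85,0,-33.3,38.6,0,85,0,-33.3,38.6,0,85,0,-33.3,38.6,0]' 
python3 -m pendant '[85,0,0,0,0.177,85,0,0,0,0.177,85,0,0,0,0.177,85,0,0,0,0.177,85,0,0,0,0.177,85,0,0,0,0.177,85,0,0,0,0.177,85,0,0,0,0.177,85,0,0,0,0.177,85,0,0,0,0.177,85,0,0,0,0]'
cat >> h.py <<'E'
def wcloud(d,mask,step=1):
    c=viewer.calibration('wrist');K=np.array(c['mtx']);T=np.linalg.inv(np.array(c['world_to_cam']))
    v,u=np.nonzero(mask&(d>0)); z=d[v,u]
    x=(u-K[0,2])/K[0,0]; y=(v-K[1,2])/K[1,1]; th=np.hypot(x,y)+1e-9; t=np.tan(th)/th
    P=np.c_[x*t*z,-y*t*z,-z]
    return P@T[:3,:3].T+T[:3,3], u, v
def tool():
    o=r.get_obs();M=R.from_rotvec(o['orientation']).as_matrix()
    return np.array(o['tcp_pos']),M,np.degrees(np.arctan2(M[1,1],M[0,1])),o
def rel(target,phi=None):
    p,M,f,o=tool(); s=M.T@(np.array(target)-p)*1000
    print('shift mm',s.round(1),'turn',None if phi is None else round(np.radians((f-phi+180)%360-180),3),'tcp',p.round(4),'phi',round(f,2),'t',o['clock'],'F',np.round(o['contact_force'],1),'w',o['grip_width'])
E
python3 - <<'E'
from h import *
tool()
p,d=snap('wrist','w1.png')
for m in nets.silhouettes('rail','wrist')[:2]:
    P,u,v=wcloud(d,m['mask']);print(m['score'],len(P))
    t=P[(P[:,2]>.012)&(P[:,2]<.026)];print(cv2.minAreaRect((t[:,:2]*1000).astype(np.float32)),np.median(t[:,2]))
    g=P[P[:,2]>.034]
    print('pegs',len(g),g.mean(0) if len(g) else '')
rel([.517,.151,.1],-26); print(np.round(r.get_obs()['joints'],3))
E
```

```text
clock: 3.6
tcp_pos: [0.5181, 0.15, 0.2316]
orientation: [0.198, 1.561, -0.197]
contact_force: [0.5, 0.8, 0.4]
grip_width: 0.0851
clock: 4.97
tcp_pos: [0.5172, 0.1515, 0.2314]
orientation: [1.532, 0.962, -1.532]
contact_force: [0.8, -0.3, 0.0]
grip_width: 0.0847
0.75 10804
((550.9696044921875, 230.4139404296875), (232.90330505371094, 44.829227447509766), 63.6412239074707) 0.01915559227917102
pegs 750 [0.55725714 0.24305604 0.04409394]
shift mm [131.4   0.    0.5] turn 0.007 tcp [0.5172 0.1515 0.2314] phi -25.62 t 5.075 F [-0.8 -0.   0.3] w 0.08496299348852854
[-0.898  0.282  0.605  1.913 -0.189  1.003 -0.656]
```

View pics/w1.png

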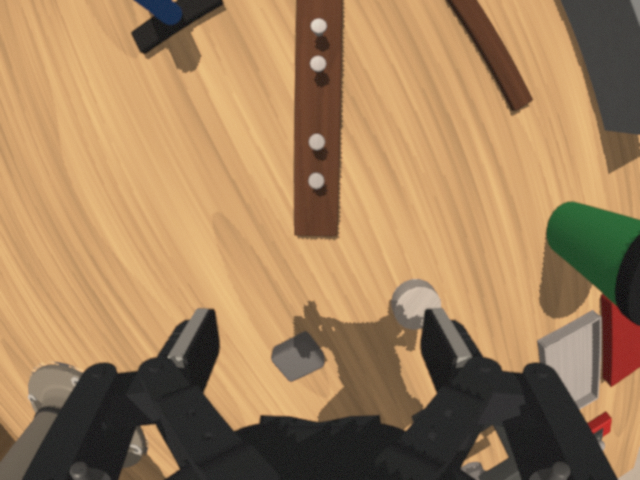

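The wrist picture shows the near rail end at (317,237) with four pegs up the middle. Its far end is cut off by the frame. The rail's yaw is 63.6° and its centre (0.557, 0.2426). I'll grip 102 mm from the centre, towards the near end.

```bash
python3 -c "
from h import *
rel([.5117,.1512,.003],-26.36)"
```

```text
shift mm [228.4  -4.8   2.6] turn 0.013 tcp [0.5172 0.1515 0.2314] phi -25.62 t 5.075 F [-0.8 -0.   0.3] w 0.08496299348852854
```

```bash
python3 -m pendant '[85,45,-4.8,2.6,0.013,85,45,0,0,0,85,45,0,0,0,85,45,0,0,0,85,30,0,0,0,85,18,0,0,0,85,0,0,0,0,30,0,0,0,0,30,0,0,0,0,30,0,0,0,0,30,0,0,0,0,30,0,0,0,0,30,0,0,0,0]' 100
python3 -m pendant '[30,-10,0,0,0,30,-20,0,0,0,30,-30,0,0,0,30,-30,0,0,0,30,-30,0,0,0,30,-20,0,0,0,30,0,0,0,0]'
python3 - <<'E'
from h import *
rel([.5117,.1512,.143],-26.36)
p,d=snap('wrist','w2.png')
for m in nets.silhouettes('rail','wrist')[:1]:
    P,u,v=wcloud(d,m['mask'])
    t=P[(P[:,2]>.06)];
    print(len(t),t.mean(0),t.min(0),t.max(0))
    z=np.c_[t,][:, :]
    # z along length
    L=(t[:,:2]-[.5117,.1512])@[.444,.896]
    for a in range(0,260,20):
        k=(L>a/1000)&(L<(a+20)/1000); print(a,k.sum(),np.percentile(t[k,2],[10,50,95]).round(4) if k.sum()>5 else '')
E
```

```text
clock: 6.7
tcp_pos: [0.5126, 0.1515, 0.0049]
orientation: [1.544, 0.953, -1.54]
contact_force: [-2.6, -0.6, 10.8]
grip_width: 0.0415
clock: 7.58
tcp_pos: [0.5124, 0.1514, 0.1448]
orientation: [1.545, 0.953, -1.539]
contact_force: [-0.0, 1.3, -3.0]
grip_width: 0.0416
shift mm [ 1.8 -0.5  0.5] turn -0.004 tcp [0.5124 0.1514 0.1448] phi -26.57 t 7.575 F [-0.   1.3 -3. ] w 0.041637225474926
45449 [0.5360042  0.20293114 0.15827392] [0.4790132  0.11738339 0.15217609] [0.58633222 0.27381608 0.18352178]
0 4096 [0.1563 0.157  0.158 ]
20 6577 [0.156  0.157  0.1821]
40 6118 [0.1557 0.1565 0.1576]
60 7660 [0.1554 0.1565 0.1818]
80 7212 [0.1551 0.156  0.1571]
100 6862 [0.1548 0.1557 0.1569]
120 1498 [0.1546 0.1555 0.1567]
140 0 
160 0 
180 0 
200 0 
220 0 
240 0
```

View pics/w2.png

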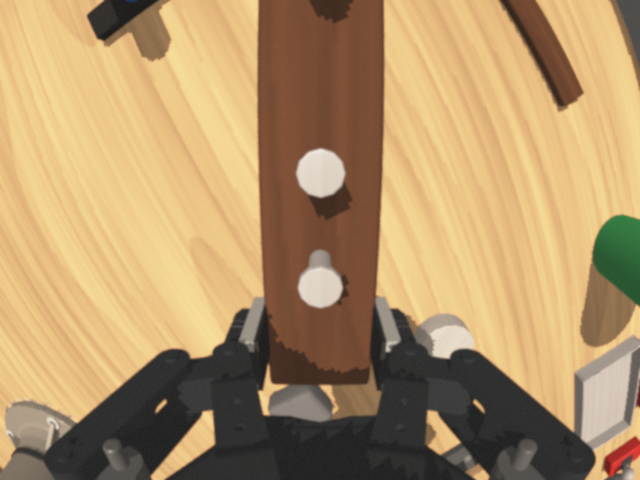

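The rail is gripped level: its top sits 12 mm above the TCP and it droops 0.7°. Next I swing round in front of the clamp, keeping clear of the crank.

```bash
python3 -m pendant '[30,-20,0,0,0,30,-10,0,0,0,30,0,0,0,-0.142,30,0,0,0,-0.142,30,0,0,0,-0.142,30,0,0,0,-0.142,30,0,0,0,-0.142,30,0,-20,32,0,30,0,-20,32,0,30,0,-20,32,0,30,0,-20,32,0,30,0,-20,32,0,30,0,-20,32,0,30,0,-20,32,0]'
python3 -m pendant '[30,0,-5.7,34.7,0,30,0,-5.7,34.7,0,30,0,-5.7,34.7,0,30,0,-5.7,34.7,0,30,0,-5.7,34.7,0,30,0,-5.7,34.7,0,30,0,-5.7,34.7,0,30,0,0,0,0]'
python3 - <<'E'
from h import *
rel([.482,-.34,.07],14.1); print(np.round(r.get_obs()['joints'],3))
p,d=snap('wrist','w3.png')
for n in ['clamp','bed_top','knob']:
  for m in nets.silhouettes(n,'wrist')[:1]:
    P,u,v=wcloud(d,m['mask']);P=P[np.hypot(P[:,0]-.57,P[:,1]+.2)<.14];print(n,m['score'],len(P))
    for lo,hi in[(.004,.018),(.044,.056),(.143,.157),(.18,.215),(.215,.26)]:
        t=P[(P[:,2]>lo)&(P[:,2]<hi)]
        if len(t)>30: print('  ',lo,len(t),np.round(np.hstack([np.ravel(x) for x in cv2.minAreaRect((t[:,:2]*1000).astype(np.float32))]),1),t.mean(0).round(4),t.max(0).round(4))
m=nets.silhouettes('rail','wrist')[0];P,u,v=wcloud(d,m['mask']);t=P[(P[:,2]>.17)&(P[:,2]<.2)]
print(cv2.minAreaRect((t[:,:2]*1000).astype(np.float32)))
g=P[P[:,2]>.2];print('peg pts',len(g)); p0,M,f,o=tool(); q=(g-p0)@M; print(np.histogram(q[:,2],bins=np.arange(-.2,.02,.01)),q[:,1].mean())
E
```

```text
clock: 9.43
tcp_pos: [0.4298, -0.1014, 0.1729]
orientation: [1.026, 1.316, -1.026]
contact_force: [0.3, -0.7, -2.2]
grip_width: 0.0413
clock: 10.42
tcp_pos: [0.4501, -0.3487, 0.1728]
orientation: [1.027, 1.313, -1.031]
contact_force: [-0.2, 0.3, -1.8]
grip_width: 0.0412
shift mm [102.8  33.2  -1.1] turn -0.004 tcp [ 0.4501 -0.3487  0.1728] phi 13.86 t 10.425 F [-0.2  0.3 -1.8] w 0.041161857067914566
[ 0.07   0.421  0.619  1.903 -0.302  0.911  1.077]
bed_top 0.67 7347
   0.044 7018 [ 550.8 -214.2   60.2   90.4   14.8] [ 0.546  -0.2165  0.0491] [ 0.5894 -0.1641  0.0519]
knob 0.73 2496
   0.18 2486 [ 538.3 -203.3   13.7   57.2   21.7] [ 0.5385 -0.2051  0.2021] [ 0.5553 -0.1751  0.2113]
((438.3606872558594, -296.8565673828125), (44.44926452636719, 155.28904724121094), 13.986234664916992)
peg pts 3367
(array([   0,    0,    0,    0,    0,    0,    0,    0,    0,    0,    0,
          0,  456, 1377,    0,    0, 1166,  368,    0,    0,    0]), array([-2.00000000e-01, -1.90000000e-01, -1.80000000e-01, -1.70000000e-01,
       -1.60000000e-01, -1.50000000e-01, -1.40000000e-01, -1.30000000e-01,
       -1.20000000e-01, -1.10000000e-01, -1.00000000e-01, -9.00000000e-02,
       -8.00000000e-02, -7.00000000e-02, -6.00000000e-02, -5.00000000e-02,
       -4.00000000e-02, -3.00000000e-02, -2.00000000e-02, -1.00000000e-02,
        1.66533454e-16,  1.00000000e-02])) -0.000650459665839176
```

View pics/w3.png

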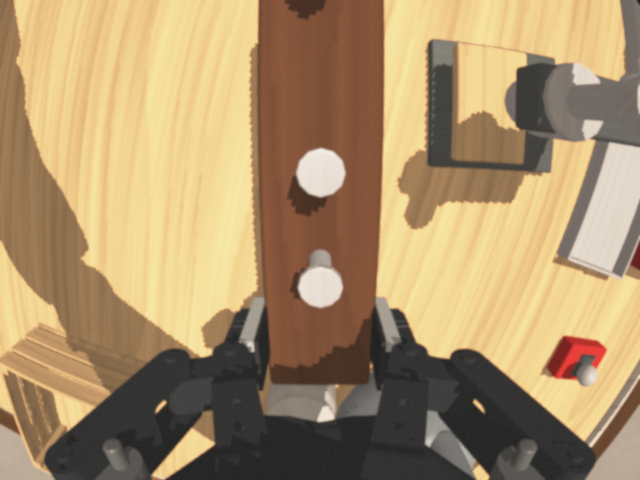

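The wrist picture shows the bed at about (490,105) with the boss to its right at (575,100), and the rail held square at (320,200). The bed fit gives its centre at (0.551, -0.214) and a yaw of 14.5°. Lowering in front of the clamp, then sliding in.

```bash
python3 -m pendant '[30,0,15,-3.5,-0.006,30,20,15,0,0,30,30,0,0,0,30,30,0,0,0,30,22,0,0,0,30,0,15,0,0,30,0,20,0,0,30,0,20,0,0,30,0,20,0,0,30,0,16,0,0,30,0,10.6,0,0,30,0,0,0,0]'
python3 - <<'E'
from h import *
rel([.577,-.3138,.058],14.3)
p,d=snap('side','s2.png')
cv2.imwrite('pics/s2c.png',cv2.resize(p[150:310,240:440,::-1],(800,640))[:600])
p,d=snap('wrist')
m=nets.silhouettes('rail','wrist')[0];P,u,v=wcloud(d,m['mask']);t=P[(P[:,2]>.06)&(P[:,2]<.09)];print(cv2.minAreaRect((t[:,:2]*1000).astype(np.float32)),np.median(t[:,2]),t.max(0))
E
```

```text
clock: 12.18
tcp_pos: [0.5782, -0.3091, 0.0711]
orientation: [1.021, 1.318, -1.021]
contact_force: [-0.8, -0.5, -1.9]
grip_width: 0.0417
shift mm [13.1 -2.3  4.3] turn 0.003 tcp [ 0.5782 -0.3091  0.0711] phi 14.49 t 12.175 F [-0.8 -0.5 -1.9] w 0.0416589393294725
((570.3426513671875, -288.7873840332031), (44.33901596069336, 100.3989486694336), 14.164167404174805) 0.08512123185733814 [ 0.60368578 -0.23509829  0.08997971]
```

View pics/s2c.png

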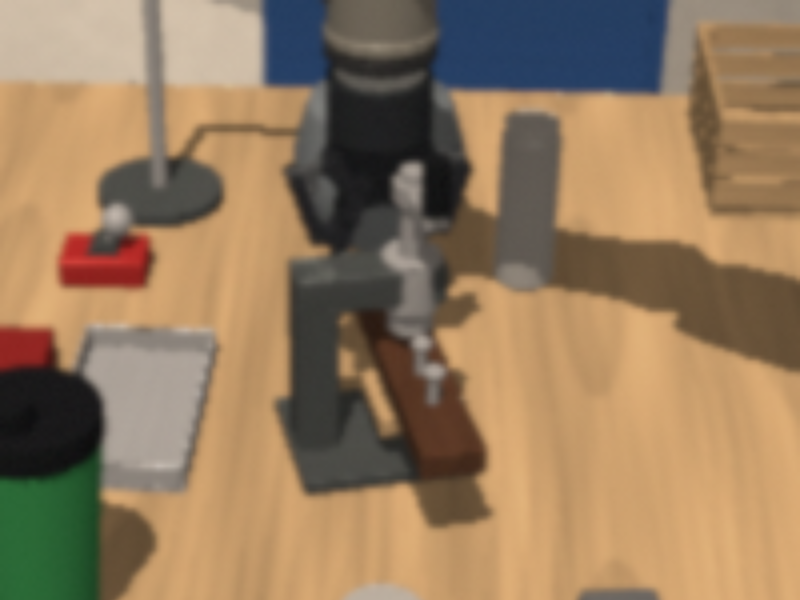

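The rail is inside the throat over the bed, with its end at about (450,460) in the crop. I centre it, lower it and release.

```bash
python3 -m pendant '[30,4,-2.3,4.3,0,30,5,0,0,0,30,4,0,0,0,30,2,0,0,0,30,0,0,0,0,85,0,0,0,0,85,0,0,0,0,85,0,0,0,0,85,0,0,0,0,85,0,0,0,0,85,-10,0,0,0,85,-30,0,0,0,85,-40,0,0,0,85,-50,0,0,0,85,-50,0,0,0,85,0,0,0,0]'
python3 - <<'E'
from h import *
rel([.577,-.3138,.058],14.3)
p,d=snap('wrist','w4.png')
for n in ['rail','bed_top','knob','clamp']:
  for m in nets.silhouettes(n,'wrist')[:1]:
    P,u,v=wcloud(d,m['mask']);P=P[np.hypot(P[:,0]-.57,P[:,1]+.2)<.2];print(n,m['score'],len(P))
    for lo,hi in[(.044,.055),(.062,.076),(.143,.157),(.18,.215),(.215,.26)]:
        t=P[(P[:,2]>lo)&(P[:,2]<hi)]
        if len(t)>30: print('  ',lo,len(t),np.round(np.hstack([np.ravel(x) for x in cv2.minAreaRect((t[:,:2]*1000).astype(np.float32))]),1),t.mean(0).round(4),t.max(0).round(4))
E
```

```text
clock: 14.32
tcp_pos: [0.5783, -0.3161, 0.2418]
orientation: [1.023, 1.309, -1.019]
contact_force: [-0.6, 0.7, -0.5]
grip_width: 0.0847
shift mm [183.7  -2.   -3.6] turn 0.002 tcp [ 0.5783 -0.3161  0.2418] phi 14.4 t 14.325 F [-0.6  0.7 -0.5] w 0.08469956744534825
rail 0.61 7572
   0.062 6694 [ 552.6 -235.1   44.6  214.    14.5] [ 0.5611 -0.2653  0.0638] [ 0.5995 -0.1265  0.0673]
   0.18 91 [ 543.2 -193.5   20.2   31.9   16.3] [ 0.544  -0.1921  0.2014] [ 0.5574 -0.1774  0.2083]
bed_top 0.91 621
   0.044 39 [ 547.1 -214.2   57.    84.4   14.2] [ 0.5414 -0.2183  0.0444] [ 0.5841 -0.1672  0.0454]
knob 0.78 3279
   0.18 3229 [ 544.7 -203.6   27.3   54.1   17.5] [ 0.544  -0.2023  0.2018] [ 0.5624 -0.1756  0.2148]
clamp 0.86 15351
   0.143 2347 [ 576.9 -210.4  103.4   37.    14.6] [ 0.5689 -0.2148  0.1449] [ 0.6289 -0.1812  0.149 ]
   0.18 4529 [ 544.8 -203.5   27.8   54.1   17.5] [ 0.5454 -0.2063  0.2039] [ 0.5623 -0.1756  0.2146]
```

View pics/w4.png

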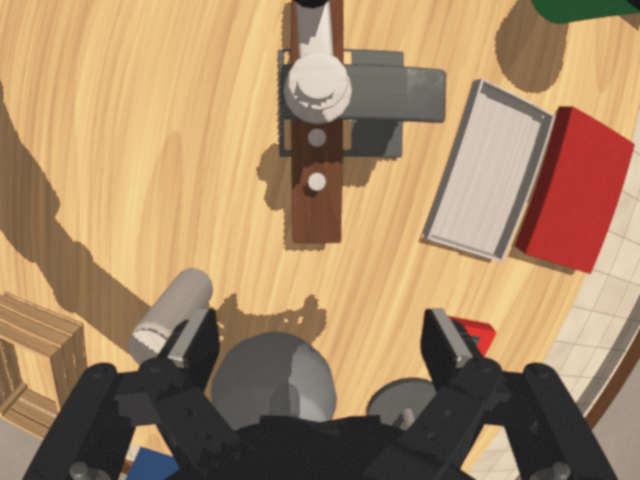

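The wrist picture shows the rail across the bed, square: near end at (317,240), boss at (318,88), crank arm up to the knob at (310,0). The rail and bed fits agree within 2 mm. I back off a little to locate the knob.

```bash
python3 -m pendant '[85,-45,0,-15,0,85,-45,0,-15,0,85,0,0,0,0,85,0,0,0,0]'
python3 - <<'E'
from h import *
rel([.539,-.172,.214],14.4)
p,d=snap('wrist','w5.png')
for n in ['knob','clamp','rail','bed_top']:
  for m in nets.silhouettes(n,'wrist')[:1]:
    P,u,v=wcloud(d,m['mask']);k=np.hypot(P[:,0]-.57,P[:,1]+.2)<.2;P=P[k];print(n,m['score'],len(P))
    for lo,hi in[(.04,.055),(.062,.076),(.143,.154),(.2,.217),(.225,.24),(.243,.256)]:
        t=P[(P[:,2]>lo)&(P[:,2]<hi)]
        if len(t)>30: print('  ',lo,len(t),np.round(np.hstack([np.ravel(x) for x in cv2.minAreaRect((t[:,:2]*1000).astype(np.float32))]),1),t.mean(0).round(4),np.median(t[:,2]).round(4))
for cam in ['scene','side']:
    p,d=snap(cam); m=nets.silhouettes('rail',cam)[0]; P=cloud(cam,d,m['mask'])
    t=P[(P[:,2]>.05)&(P[:,2]<.08)];print(cam,len(t),cv2.minAreaRect((t[:,:2]*1000).astype(np.float32)),np.percentile(t[:,2],[50,90]))
    m=nets.silhouettes('clamp',cam)[0]; P=cloud(cam,d,m['mask']);t=P[(P[:,2]>.244)&(P[:,2]<.256)];print(len(t),cv2.minAreaRect((t[:,:2]*1000).astype(np.float32)),t.mean(0))
E
```

```text
clock: 15.08
tcp_pos: [0.5685, -0.2848, 0.3249]
orientation: [1.021, 1.32, -1.022]
contact_force: [0.0, 0.3, 0.3]
grip_width: 0.0853
shift mm [ 111.1   -0.2 -116.4] turn 0.001 tcp [ 0.5685 -0.2848  0.3249] phi 14.45 t 15.075 F [0.  0.3 0.3] w 0.0852634722053855
knob 0.62 2348
   0.2 1399 [ 547.4 -206.6   26.4   52.2   15.9] [ 0.5466 -0.2057  0.2068] 0.2067
   0.225 54 [ 539.8 -183.2   16.6    4.8   19.5] [ 0.5401 -0.1839  0.2319] 0.2326
   0.243 841 [ 537.5 -176.2   18.6   19.    14.8] [ 0.5375 -0.1764  0.2466] 0.2467
clamp 0.71 9615
   0.04 445 [ 550.8 -219.3   60.    90.3   14.2] [ 0.5506 -0.2146  0.0477] 0.0477
   0.143 3650 [ 580.1 -212.3  106.3   38.1   15.7] [ 0.5893 -0.2089  0.149 ] 0.1487
   0.2 1971 [ 547.4 -207.2   27.    52.6   17.7] [ 0.5481 -0.2094  0.2094] 0.2077
   0.225 51 [ 540.1 -183.5   15.9    4.3   20.6] [ 0.5404 -0.1841  0.2321] 0.233
   0.243 830 [ 537.6 -176.3   18.6   19.    15.4] [ 0.5375 -0.1766  0.2468] 0.2468
rail 0.93 5978
   0.062 5694 [ 550.1 -216.6   44.8  257.3   14.1] [ 0.5527 -0.2228  0.0681] 0.0681
bed_top 0.71 428
   0.04 427 [ 551.3 -219.7   59.    90.    14.9] [ 0.551  -0.2157  0.0482] 0.0483
scene 953 ((554.5697631835938, -216.57266235351562), (52.38472366333008, 261.5617980957031), 14.061799049377441) [0.06662546 0.07130845]
28 ((543.4022827148438, -175.4932403564453), (17.9006290435791, 18.83205795288086), 28.08049774169922) [ 0.54304698 -0.17561407  0.24782536]
side 698 ((543.4375, -186.04238891601562), (45.467002868652344, 206.47865295410156), 14.11024284362793) [0.06994217 0.07265708]
38 ((538.1488647460938, -173.2052001953125), (22.43629264831543, 16.39658546447754), 57.76207733154297) [ 0.53792724 -0.17298146  0.24834623]
```

View pics/w5.png

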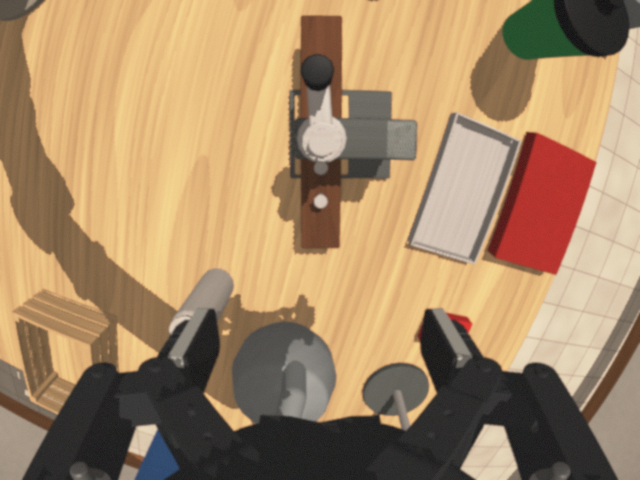

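The view from above shows the knob at (317,72), the screw at (322,138) and the rail square across the bed. The rail is within about 3 mm of the bed centre and within 0.5° of square. The knob is at (0.5378, -0.1762), crank about 1.52 rad. To reach mid-sink the crank must go to about 14.9 rad, which is about 13.4 rad of winding.

```bash
python3 -m pendant '[85,0,0,-40,-0.05,85,0,0,-40,0,85,0,0,-36,0,85,0,0,0,0,85,0,0,0,0]'
python3 -c "
from h import *
rel([.5378,-.1762,.212],17.4)"
```

```text
clock: 16.25
tcp_pos: [0.5365, -0.1745, 0.3266]
orientation: [0.984, 1.336, -0.984]
contact_force: [-0.4, -0.9, 0.2]
grip_width: 0.0852
shift mm [114.6   0.7   1.9] turn -0.002 tcp [ 0.5365 -0.1745  0.3266] phi 17.29 t 16.25 F [-0.4 -0.9  0.2] w 0.08518237368374665
```

```bash
python3 -m pendant '[85,40,0.7,1.9,0,85,40,0,0,0,85,24,0,0,0,85,10,0,0,0,85,0,0,0,0,10,0,0,0,0,10,0,0,0,0,10,0,0,0,0,10,0,0,0,0,10,0,0,0,0,10,0,0,0,0,10,0,0,0,0]' 40
python3 -c "
from h import *
rel([.5378,-.1762,.212],17.4)"
```

```text
clock: 17.75
tcp_pos: [0.5379, -0.1754, 0.2127]
orientation: [0.984, 1.337, -0.983]
contact_force: [-0.7, 1.3, 6.0]
grip_width: 0.0191
shift mm [ 0.7 -0.4  0.7] turn -0.002 tcp [ 0.5379 -0.1754  0.2127] phi 17.31 t 17.75 F [-0.7  1.3  6. ] w 0.019107876378039172
```

Knob gripped. First quarter turn, then I check the forces.

```bash
python3 -m pendant '[10,0.2,11.65,1.53,0,10,0.6,10.85,4.5,0,10,0.667,9.32,7.15,0,10,0.667,7.15,9.32,0,10,0.667,4.5,10.85,0,10,0.667,1.53,11.65,0,10,0,0,0,0]'
python3 -c "
from h import *
rel([.5509,-.2185,.212],17.4)"
```

```text
clock: 18.62
tcp_pos: [0.5958, -0.2069, 0.2089]
orientation: [0.984, 1.332, -0.984]
contact_force: [6.4, -0.0, -1.8]
grip_width: 0.0192
shift mm [ -3.2 -46.3  -2.2] turn -0.003 tcp [ 0.5958 -0.2069  0.2089] phi 17.24 t 18.625 F [ 6.4 -0.  -1.8] w 0.019177213334138507
```

```bash
python3 -m pendant '[10,0.667,-1.53,11.65,0,10,0.667,-4.5,10.85,0,10,0.667,-7.15,9.32,0,10,0.667,-9.32,7.15,0,10,0.667,-10.85,4.5,0,10,0.667,-11.65,1.53,0,10,0.667,-11.65,-1.53,0,10,0.667,-10.85,-4.5,0,10,0.667,-9.32,-7.15,0,10,0.667,-7.15,-9.32,0,10,0.667,-4.5,-10.85,0,10,0.667,-1.53,-11.65,0,10,0.667,1.53,-11.65,0,10,0.667,4.5,-10.85,0,10,0.667,7.15,-9.32,0,10,0.667,9.32,-7.15,0,10,0.667,10.85,-4.5,0,10,0.667,11.65,-1.53,0,10,0,0,0,0]'
python3 - <<'E'
from h import *
rel([.5509,-.2185,.212],17.4)
for cam in ['scene','side']:
    p,d=snap(cam); m=nets.silhouettes('clamp',cam)[0]; P=cloud(cam,d,m['mask']);t=P[(P[:,2]>.18)&(np.hypot(P[:,0]-.551,P[:,1]+.2185)<.06)];print(len(t),np.percentile(t[:,2],[5,50,95]) if len(t) else '')
E
```

```text
clock: 21.0
tcp_pos: [0.5388, -0.175, 0.1968]
orientation: [0.983, 1.336, -0.983]
contact_force: [2.9, -0.5, 1.2]
grip_width: 0.0189
shift mm [-15.2  -1.4  45.1] turn -0.001 tcp [ 0.5388 -0.175   0.1968] phi 17.36 t 21.0 F [ 2.9 -0.5  1.2] w 0.018945090182563434
135 [0.18231411 0.19009944 0.20063984]
104 [0.18530006 0.21008618 0.23377991]
```

```bash
python3 -m pendant '[10,0.667,11.65,1.53,0,10,0.667,10.85,4.5,0,10,0.667,9.32,7.15,0,10,0.667,7.15,9.32,0,10,0.667,4.5,10.85,0,10,0.667,1.53,11.65,0,10,0.667,-1.53,11.65,0,10,0.667,-4.5,10.85,0,10,0.667,-7.15,9.32,0,10,0.667,-9.32,7.15,0,10,0.667,-10.85,4.5,0,10,0.667,-11.65,1.53,0,10,0,0,0,0]'
python3 -m pendant '[10,0.667,-11.65,-1.53,0,10,0.667,-10.85,-4.5,0,10,0.667,-9.32,-7.15,0,10,0.667,-7.15,-9.32,0,10,0.667,-4.5,-10.85,0,10,0.667,-1.53,-11.65,0,10,0.667,1.53,-11.65,0,10,0.667,4.5,-10.85,0,10,0.667,7.15,-9.32,0,10,0.667,9.32,-7.15,0,10,0.667,10.85,-4.5,0,10,0.667,11.65,-1.53,0,10,0,0,0,0]'
python3 - <<'E'
from h import *
rel([.5509,-.2185,.212],17.4)
for cam in ['scene','side']:
    p,d=snap(cam)
    for n in ['rail','bed_top']:
      for m in nets.silhouettes(n,cam)[:1]:
        P=cloud(cam,d,m['mask']);t=P[(P[:,2]>.03)&(P[:,2]<.08)&(np.hypot(P[:,0]-.551,P[:,1]+.2185)<.16)];print(cam,n,len(t),np.percentile(t[:,2],[5,25,50,75,95]).round(4) if len(t) else '')
E
```

```text
clock: 22.82
tcp_pos: [0.5616, -0.2621, 0.1885]
orientation: [0.984, 1.34, -0.987]
contact_force: [-3.1, -1.4, 3.3]
grip_width: 0.0189
clock: 24.45
tcp_pos: [0.5384, -0.1751, 0.1808]
orientation: [0.983, 1.336, -0.983]
contact_force: [1.8, 0.0, 1.3]
grip_width: 0.0189
shift mm [-31.2  -1.   45.1] turn -0.001 tcp [ 0.5384 -0.1751  0.1808] phi 17.35 t 24.45 F [1.8 0.  1.3] w 0.018925721896120663
scene rail 1027 [0.0459 0.057  0.0615 0.0643 0.0681]
side rail 678 [0.0501 0.0622 0.065  0.0666 0.0692]
```

Rail has sunk about 5 mm, matching the expected 5.9. I wind another 45° (2 mm) for mid-travel, then let go and lift clear.

```bash
python3 -m pendant '[10,0.667,11.65,1.53,0,10,0.667,10.85,4.5,0,10,0.667,9.32,7.15,0,10,0,0,0,0,85,0,0,0,0,85,0,0,0,0,85,0,0,0,0,85,0,0,0,0,85,0,0,0,0,85,-20,0,0,0,85,-45,0,0,0,85,-45,0,0,0,85,-30,0,40,0,85,0,0,50,0,85,0,0,40,0,85,0,0,0,0,85,0,0,0,0]'
python3 - <<'E'
from h import *
rel([.5509,-.2185,.212],17.4)
p,d=snap('wrist','w6.png')
for n in ['knob','clamp','rail','bed_top']:
  for m in nets.silhouettes(n,'wrist')[:1]:
    P,u,v=wcloud(d,m['mask']);k=np.hypot(P[:,0]-.57,P[:,1]+.2)<.2;P=P[k];print(n,m['score'],len(P))
    for lo,hi in[(.034,.05),(.052,.072),(.143,.154),(.16,.185),(.205,.225)]:
        t=P[(P[:,2]>lo)&(P[:,2]<hi)]
        if len(t)>30: print('  ',lo,len(t),np.round(np.hstack([np.ravel(x) for x in cv2.minAreaRect((t[:,:2]*1000).astype(np.float32))]),1),t.mean(0).round(4),np.median(t[:,2]).round(4))
p,d=snap('side','s6.png')
m=nets.silhouettes('rail','side')[0]; P=cloud('side',d,m['mask']);t=P[(P[:,2]>.05)&(P[:,2]<.08)];print(np.percentile(t[:,2],[50,90]))
for n in ['batten','kettlebell','pushup','shaker','tray','tin','tape','can']: print(n,[(np.round(x['location'],3).tolist(),round(x['score'],2)) for x in nets.look_for(n,'side')[:1]])
E
```

```text
clock: 26.88
tcp_pos: [0.6105, -0.302, 0.3184]
orientation: [0.984, 1.338, -0.984]
contact_force: [0.1, -0.2, -0.3]
grip_width: 0.0851
shift mm [106.5 -32.  -97.3] turn -0.001 tcp [ 0.6105 -0.302   0.3184] phi 17.32 t 26.875 F [ 0.1 -0.2 -0.3] w 0.08514901659800626
knob 0.85 1941
   0.16 1170 [ 557.8 -203.1   57.9   27.4   68.9] [ 0.5596 -0.2047  0.1735] 0.1733
   0.205 673 [ 572.1 -178.8   19.    18.4   15.2] [ 0.5722 -0.1788  0.2132] 0.2135
clamp 0.83 9566
   0.034 348 [ 552.2 -218.6   59.6   89.7   14.8] [ 0.5597 -0.232   0.0417] 0.0417
   0.052 38 [ 552.1 -221.    43.5   87.1   15.1] [ 0.5403 -0.232   0.0616] 0.0616
   0.143 3987 [ 581.5 -211.1  106.1   41.2   13.3] [ 0.5908 -0.209   0.15  ] 0.1497
   0.16 1707 [ 558.1 -202.8   59.9   27.5   68.7] [ 0.5575 -0.209   0.176 ] 0.1744
   0.205 703 [ 572.2 -178.    19.3   19.4   32.7] [ 0.5722 -0.1785  0.2133] 0.2136
rail 0.69 6823
   0.052 6086 [ 551.8 -219.9   44.8  250.7   14.3] [ 0.5529 -0.2258  0.0618] 0.0619
bed_top 0.77 301
   0.034 298 [ 552.2 -219.    59.6   87.3   14.7] [ 0.5608 -0.2364  0.0418] 0.0419
[0.06342401 0.06663996]
batten [([0.745, 0.273, 0.009], 0.72)]
kettlebell [([0.582, -0.486, 0.104], 0.86)]
pushup [([0.472, 0.438, 0.113], 0.84)]
shaker [([0.774, 0.028, 0.124], 0.93)]
tray [([0.743, -0.256, 0.004], 0.89)]
tin [([0.564, 0.016, 0.028], 0.95)]
tape [([0.418, 0.014, 0.025], 0.82)]
can [([0.46, -0.436, 0.081], 0.87)]
```

View pics/w6.png

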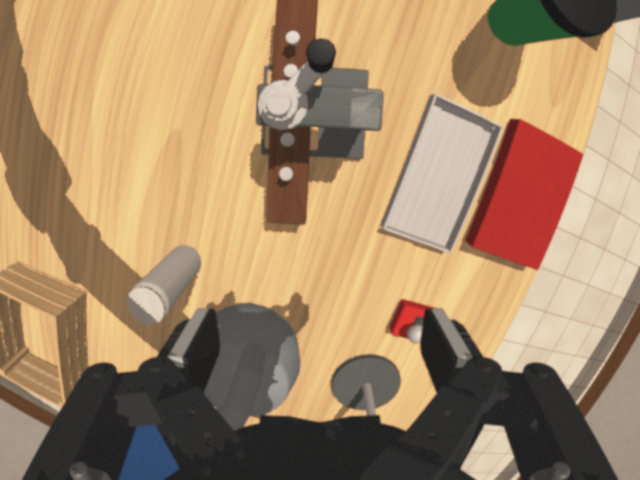

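The rail is square and centred. The knob, at (320,55), has been left free. The bed top reads 41.8 mm, so it has sunk about 8 mm, and the bystanders have not moved.

```bash
python3 -c "
from h import *
print(r.hand_in())"
```

```text
the job is handed in; nothing more can be done
None
```

I laid the rail pegs up across the bed, let it go, and wound the crank clockwise about 2⅛ turns to snug it down. I then released the knob, lifted clear and handed the job in. The hand-in gives no verdict.

Last checks before handing in, at 26.9 s on the clock:
- **Rail position:** centred within about 1 mm and within about 0.5° of square to the bed.
- **Bed:** its top reads 41.8 mm above the shelf, so it has sunk about 8 mm of its 16 mm. The expected sink from the winding was 7.9 mm.
- **Pad force:** not measured directly; at that sink the spring puts it at roughly 17–18 N.
- **Gripper:** open and clear, with no outside force on it.
- **Other things:** all eight bystanders are within about 8 mm of where they were first seen, which is close to the networks' own error.

No check failed. The one disagreement was the side camera, which read the rail top about 1.5 mm higher than the wrist camera; both agree that the bed is well inside the allowed 4.5–12 mm.

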